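Show the bored plate to the inspection camera

ROBOT

A 6-joint arm with a two-finger parallel gripper is mounted at the origin on the work surface; the furniture and walls round the work are solid. World frame = base frame: x ahead of the robot, y to its left, z up, the work surface at z = 0. Lengths are in m, angles in rad, forces in N, time in s.
With the tool pointing down it reaches from about 0.25 to 0.725 m from the base axis. Payload 4 kg.
Tool frame: the origin (TCP) lies midway between the tips of the shut fingers; the grasp point (between the pads) lies grip_point_offset behind it (grip_point_offset is the distance from the TCP to the grasp point, in m); z points along the fingers, y is the line along which they close (so a half turn about z gives the same grasp; the last joint's range is limited). The gripper opens to 85 mm and grips with 20 to 120 N. Pads are 22 mm wide; open, the fingers measure 114 mm over their backs; the gripper's body (76 mm by 85 mm) begins 54 mm behind the grasp point. The pads swing forward as they close: fully open they stand 13 mm farther back than shut.
Start: joints at [-1.246, 0.241, 0.005, 1.335, 0, 1.571], TCP at [0.16, -0.474, 0.231] pointing down, gripper open.
Joint ranges: [-2.72, 2.72], [-1.05, 1.87], [-1.09, 1.28], [-1.99, 2.15], [-1.42, 1.44], [-3.14, 3.14]. Speed limits (rad/s): [2.79, 2.79, 3.14, 3.14, 3.14, 3.14].

INTERFACE

Orientations are given as a unit quaternion [x, y, z, w].
In Python, from workcell import * gives the robot as it stands. The module is installed in compiled form; this text tells all that it offers.
- The arm moves only by the tool arm_command, never from a script. Its arguments are lists of equal length, an entry for each row: "slide": the shift along the tool's x, y, z in cm, a list of three; "spin": the turn about the tool's z in degrees. A call has exactly 5 rows; each row is the pose to reach, as a shift and turn from the pose commanded when the call began, along the tool's axes at that moment; what a row does not reach only later rows make up. A row lasts 1/8 s, in which the tool goes at most 62.5 mm and 10.7 degrees, less where a joint would pass 70% of its speed; a pose out of reach is approached as far as the arm can. A call with a gripper value outside its range is refused whole. "jaw" is the finger opening in cm, from 0 to 8.54, set as the call begins (left out, the last holds). The fingers move at their own pace and stop on an object; the grip force is fixed at half the most. Time passes only in rows, so rows that repeat a pose let the fingers close, or fill a call up. It gives the time, the measured TCP pose, the force, the opening and the grip force at its end, in the units of the state.
- get_obs(): the state, without advancing time (a new reading comes with each control period).
- camera(name): name is "side" or "top"; returns a dict with "pixels" (420x560x3 uint8, red, green, blue), "range_z" (420x560 float32, m along the optical axis (not along the pixel's ray), 0 where there is no reading), "intrinsics" (3x3 intrinsics, pixels), "rvec" (rotation vector, rad) and "tvec" (3), from world to camera coordinates, as OpenCV has them. Camera axes: x right, y down, z forward; pixel columns grow to the right and rows downward; lengths in m; the calibration is good to about 2 mm. A picture is of the moment at which its call begins.
- job_done(): hands the job in; it is judged then, once.
Trained networks look in a picture, given as the dict that the camera call returned (one of the last four; its "shot" number tells which), for a name from the list of things; names that differ only in an ending like _2 or _b are one class to them, and where a whole thing is asked for, a point or a joint stands for the part that bears it (a point fixed in the world has none). Each returns a list of dicts, best first, with "confidence" (0 to 1); they miss things now and then, are a little off and sometimes report something else, mostly with a low value. They report only what shows in the picture. A call takes as long as a camera call. They do not tell look-alikes from the thing itself.
- recognise(picture, thing): "centre" ([column, row] in pixels, amid what is visible of it).
- landmark_of(picture, thing): "centre" ([column, row] in pixels: a listed point, or the origin of a listed thing).
The state is a dict: "clock": time; "joint_pos": joint angles; "joint_vel": joint speeds; "tau": joint torques, N m; "eef_pos": TCP position; "tool_rot": TCP orientation; "ft_force": force on the tool from outside, world axes, zero at the start; "ft_torque": the same for the moment, N m; "grip_width": finger opening in m; "grasp_force": force on a finger pad.
Only numpy, scipy, OpenCV 4.12 (cv2) and the standard library are available. Lean on these libraries where they do the work, as an engineer would, in place of code of your own. Each camera call takes 0.05 s, during which the arm holds its last target. There are 200 camera calls.

TASK

Of the three metal plates standing in the wooden rack, take out the one with the big round bore and hold it up to the inspection camera: the bore centred in front of the lens at 12 cm from the glass, the face with the raised collar towards the lens, and the plate square to the camera's view and upright in its picture (the camera looks down at a slant, so slant the plate to match). Finish while still holding the plate there in the air, quite still, with nothing but the gripper touching it. Leave the other two plates standing in the rack and do not shift the camera or the things lying round the work.

Things in the scene. Friction and masses are not known exactly. Their poses are not given: they have to be found in the camera images.
- bore_plate: The part to show: aluminium plate 70 wide (y) x 105 high (z) x 8 thick (x), 160 g, with a 26 mm round through bore; a collar ring (44 mm outside, 8 mm proud) on its +x face only. Origin: centre of its bottom edge, mid thickness. Starts upright in a bay of the rack, collar face away from the robot. Its top 38 mm are flat on both faces: grip there from above, across the 8 mm.
- bore (a point): Centre of the bore of bore_plate, mid thickness, 45 mm above the plate's bottom edge (60 mm below its top edge); axes as the plate's.
- collar_aim (a point): Imaginary point on the bore axis 120 mm out from the bore centre on the collar side (+x of the plate); it comes to the lens when the plate is well presented.
- slot_plate: Another plate, same material and outer size (70 x 105 x 8 mm), with an upright oblong slot 14 x 45 mm; same origin and axes. Stays in the rack.
- blank_plate: Another plate, same material and outer size, with no opening, only four dark screw-hole dots; same origin and axes. Stays in the rack.
- rack: Fixed wooden rail 62 deep (x) x 280 long (y) x 32 high, origin centre of underside. A groove along y, 11 mm wide, floor 12 mm and rim 32 mm above the worktop, holds the plates on edge in a row, broad faces towards its x (tops 117 mm up). Bays at y = -91, 0 and +91 mm; which plate stands in which varies.
- camera_stand: Fixed stand of the inspection camera: 100 x 100 x 12 mm steel foot, 18 mm upright post, top 332 mm up; origin under the middle of the foot's front edge, post 50 mm behind. A grey camera 50 mm wide with a short black lens barrel sits on the post and looks along the stand's -x, roughly towards the robot, tilted down 0.05 to 0.4 rad, lens 0.21 to 0.30 m up; both vary and stay as set.
- lens (a point): Centre of the front glass of the camera's lens. Axes of the camera: -x is the direction of view, y is sideways and level, z is up in its picture.
- focus (a point): Imaginary point on the camera's line of view, 120 mm in front of the lens glass; axes as those of lens. The plate is well presented when bore is here and the plate's x, y, z axes are those of this point.
- masking_tape: Bystander: roll of masking tape, 98 mm across, 36 high, origin centre of underside. Leave alone.
- screw_box: Bystander: card box 60 x 80 x 52 mm, origin centre of underside. Leave alone.
- tape_measure: Bystander: yellow tape measure 36 x 82 x 67 mm, origin centre of underside. Leave alone.
Mind the look-alikes: they are no part of the job. What is shaped like the bore_plate but red is not meant.

How it is judged:
On the way:
1. the bored plate is lifted clear of the rack in the gripper (height (world z) of bore_plate above 0.05 m and contact force between bore_plate and rack below 0.05 N and contact force between bore_plate and the fingers above 1 N), for 0.2 s.
At the end, for the whole second after the job is handed in: The fingers hold the bored plate still, touching nothing else: bore centre within 25 mm of the point 120 mm before the lens on its line of view, plate square to the view and upright in the picture within 0.2 rad, collar towards the lens; the other two plates still stand in their bays (all of step 1 and distance between bore and focus below 0.025 m and angle between the x axis of bore_plate and the x axis of focus, either way round below 0.2 rad and angle between the z axis of bore_plate and the z axis of focus, either way round below 0.2 rad and distance between collar_aim and lens below 0.07 m and linear speed of bore_plate below 0.02 m/s and angular speed of bore_plate below 0.1 rad/s and contact force between bore_plate and camera_stand below 0.05 N and contact force between bore_plate and slot_plate below 0.05 N and contact force between bore_plate and blank_plate below 0.05 N and contact force between bore_plate and masking_tape below 0.05 N and contact force between bore_plate and screw_box below 0.05 N and contact force between bore_plate and tape_measure below 0.05 N and distance of each of slot_plate, blank_plate from where it was at the start of the episode below 0.02 m and angle between each of slot_plate, blank_plate's own z axis and vertical below 0.25 rad); the arm keeps its last pose, push and grip.
It fails at once if the other plates are shifted by more than 2 cm (distance of any of slot_plate, blank_plate from where it was at the start of the episode above 0.02 m).
It fails at once if the camera is shifted (its focus point moves more than 12 mm) (distance of focus from where it was at the start of the episode above 0.012 m).
It fails at once if the masking tape, screw box or tape measure is shifted by more than 2 cm (distance of any of masking_tape, screw_box, tape_measure from where it was at the start of the episode above 0.02 m).
It also fails if it takes over 32 s, if anything falls off the work surface, if the arm or the gripper's body presses on something with over 40 N, if the wrist force passes 120 N, or if a joint passes its speed limit or range.

## Working session

There is one attempt and no reset: what is moved stays moved. The work goes in short steps, Python scripts to look and compute and a tool call to move; the robot and the scene stay as the last step left them, time stands still between calls to the robot, and variables do not carry over. Pictures are saved under pics/ and viewed, at most 10 in all, crops included, and the job is handed in when it is done.

Besides the shell and the picture viewer there is one more tool, called as name(argument=value, ...), one argument or row to a line, values as JSON. arm_command: Moves the arm, as the interface text tells. Its arguments: {"type":"object","properties":{"slide":{"type":"array","items":{"type":"array","items":{"type":"number"}}},"spin":{"type":"array","items":{"type":"number"}},"jaw":{"type":"number"}},"required":["slide","spin"]}

```bash
mkdir -p pics; cat > h.py <<'E'
from workcell import *
import numpy as np, cv2
from scipy.spatial.transform import Rotation as R
def snap(n):
    p=camera(n); return p
def save(p,f): cv2.imwrite('pics/'+f,p["pixels"][:,:,::-1])
def w(p,uv,z=None):
    u,v=uv; 
    if z is None:
        a=p["range_z"][int(v)-1:int(v)+2,int(u)-1:int(u)+2]; z=np.median(a[a>0]) if (a>0).any() else np.nan
    c=np.linalg.inv(p["intrinsics"])@[u,v,1]*z
    M=cv2.Rodrigues(np.array(p["rvec"],float))[0]
    return M.T@(c-np.array(p["tvec"]).ravel())
def cloud(p):
    z=p["range_z"];v,u=np.indices(z.shape)
    c=np.linalg.inv(p["intrinsics"])@np.stack([u.ravel(),v.ravel(),np.ones(u.size)])*z.ravel()
    M=cv2.Rodrigues(np.array(p["rvec"],float))[0]
    return (M.T@(c-np.array(p["tvec"]).reshape(3,1))).T.reshape(*z.shape,3)
E
python3 - <<'E'
from h import *
np.set_printoptions(precision=4,suppress=True)
o=get_obs();print(o)
for n in("side","top"):
    p=snap(n);save(p,n+'0.png')
    print(n,w(p,(280,210)),(-cv2.Rodrigues(np.array(p["rvec"],float))[0].T@np.array(p["tvec"]).ravel()))
    for t in("bore_plate","slot_plate","blank_plate","rack","camera_stand","tape_measure","screw_box","masking_tape"):
        print(t,[(np.round(d["centre"]),round(d["confidence"],2),w(p,d["centre"])) for d in recognise(p,t)[:3]])
    for t in("bore","lens","focus","collar_aim","rack","camera_stand","bore_plate"):
        print("LM",t,[(np.round(d["centre"],1),round(d["confidence"],2),w(p,d["centre"])) for d in landmark_of(p,t)[:3]])
try: print(grip_point_offset)
except Exception as e: print(e)
E
```

```text
{'clock': 0.0, 'joint_pos': array([-1.246 ,  0.2414,  0.0037,  1.3352,  0.    ,  1.5708]), 'joint_vel': array([-0.0001, -0.0008,  0.0007,  0.0007, -0.0013,  0.0007]), 'tau': array([ -0.0009, -37.2319,  25.2408,   0.0168,  -0.0001,   0.    ]), 'eef_pos': array([ 0.1594, -0.4733,  0.2304]), 'tool_rot': array([ 0.9868,  0.1616, -0.0002, -0.001 ]), 'ft_force': array([ 0.7356, -0.2244,  0.1011]), 'ft_torque': array([ 0.0162, -0.012 , -0.0502]), 'grasp_force': 0.0, 'grip_width': 0.08548026953324075}
side [ 0.7044 -0.2731 -0.0017] [-0.0895  0.8575  0.7708]
bore_plate [(array([292., 330.]), 0.97, array([ 0.3631,  0.165 , -0.0031])), (array([246., 302.]), 0.57, array([0.4482, 0.2214, 0.0747]))]
slot_plate [(array([264., 280.]), 0.85, array([0.4551, 0.1461, 0.087 ]))]
blank_plate [(array([281., 261.]), 0.9, array([0.4686, 0.0565, 0.0815])), (array([354., 251.]), 0.59, array([ 0.3677, -0.1389,  0.044 ]))]
rack [(array([263., 311.]), 0.62, array([0.4321, 0.183 , 0.0292])), (array([174., 270.]), 0.29, array([0.6943, 0.2048, 0.0476]))]
camera_stand [(array([255., 164.]), 0.9, array([ 0.9492, -0.45
[... 1797 characters left out ...]
0.7476, 0.0893, 0.0216])), (array([184., 246.]), 0.31, array([0.452 , 0.2084, 0.1171]))]
LM bore [(array([193. , 287.6]), 0.85, array([0.3426, 0.195 , 0.0646])), (array([186.1, 246.4]), 0.75, array([0.4518, 0.2042, 0.1161]))]
LM lens [(array([325.9, 169.5]), 0.57, array([ 0.617 , -0.1494,  0.2768])), (array([219.1, 241.5]), 0.19, array([0.4637, 0.1178, 0.1161]))]
LM focus []
LM collar_aim []
LM rack [(array([219.3, 241.5]), 0.92, array([0.4637, 0.1173, 0.1161]))]
LM camera_stand [(array([316.7, 170.5]), 0.7, array([ 0.675 , -0.1514,  0.0115]))]
LM bore_plate [(array([188.7, 249.1]), 0.77, array([0.448 , 0.2156, 0.0324])), (array([192.5, 287.7]), 0.69, array([0.3424, 0.1962, 0.0652]))]
0.0187
```

View pics/side0.png

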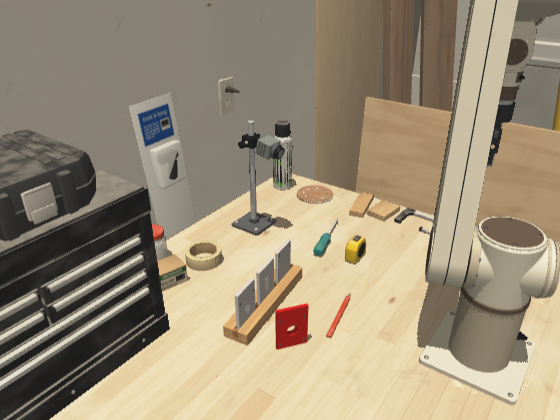

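View pics/top0.png

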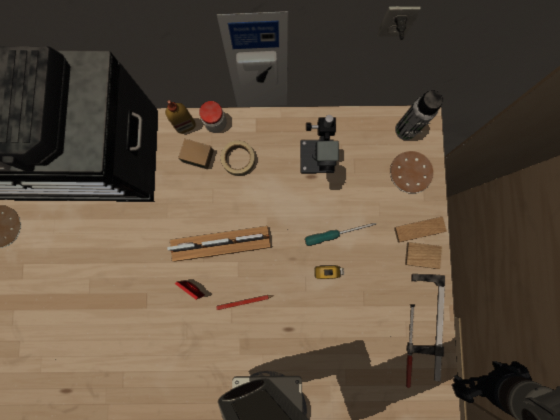

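The plates stand in the rack around (184–250, 240) in the top view. The red decoy is at (190, 287), and the inspection camera head is at about (325, 155). Next I measure the plates and the camera's tilt and yaw.

```bash
python3 - <<'E'
from h import *
np.set_printoptions(precision=4,suppress=True)
ps={n:snap(n) for n in("side","top")}
s=ps["side"];t=ps["top"]
a=cv2.resize(s["pixels"][225:345,215:315],None,fx=4,fy=4,interpolation=cv2.INTER_CUBIC)
b=cv2.resize(s["pixels"][110:240,225:300],None,fx=480/130,fy=480/130,interpolation=cv2.INTER_CUBIC)[:, :278]
cv2.imwrite('pics/c1.png',np.hstack([a,b])[:,:,::-1])
np.savez('cl.npz',s=cloud(s),t=cloud(t),sp=s["pixels"],tp=t["pixels"])
c=cloud(t);m=(c[...,2]>.09)&(c[...,2]<.15)&(abs(c[...,0]-.46)<.06)&(c[...,1]>-.05)&(c[...,1]<.28)
q=c[m];print(len(q));o=np.argsort(q[:,1])
k=np.polyfit(q[:,1],q[:,0],1);print("x=ky+b",k)
print(np.round(q[o][::6],3).tolist())
# camera head
for n in ps:
    c=cloud(ps[n]);m=(c[...,2]>.2)&(c[...,2]<.36)&(c[...,0]>.55)&(c[...,0]<.8)&(abs(c[...,1]+.14)<.1)
    v,u=np.nonzero(m);q=c[m];print(n,len(q),u.min(),u.max(),v.min(),v.max())
    for i in range(0,len(q),max(1,len(q)//45)):print(u[i],v[i],q[i].round(3),ps[n]["pixels"][v[i],u[i]])
# foot
c=cloud(t);m=(c[...,2]>.006)&(c[...,2]<.02)&(c[...,0]>.63)&(c[...,0]<.8)&(abs(c[...,1]+.13)<.09)
q=c[m];print("foot",len(q),q.min(0),q.max(0),cv2.minAreaRect((q[:,:2]*1000).astype(np.float32)))
E
```

```text
303
x=ky+b [-0.1327  0.481 ]
[[0.479, 0.006, 0.093], [0.477, 0.011, 0.112], [0.477, 0.016, 0.117], [0.475, 0.019, 0.107], [0.477, 0.023, 0.119], [0.48, 0.029, 0.116], [0.473, 0.033, 0.095], [0.48, 0.037, 0.117], [0.473, 0.04, 0.108], [0.475, 0.045, 0.116], [0.472, 0.05, 0.118], [0.475, 0.053, 0.113], [0.475, 0.058, 0.118], [0.472, 0.06, 0.114], [0.47, 0.066, 0.117], [0.47, 0.071, 0.119], [0.473, 0.074, 0.114], [0.465, 0.097, 0.116], [0.465, 0.102, 0.116], [0.463, 0.108, 0.096], [0.468, 0.11, 0.117], [0.463, 0.114, 0.109], [0.462, 0.118, 0.116], [0.468, 0.123, 0.115], [0.468, 0.128, 0.12], [0.463, 0.131, 0.117], [0.468, 0.134, 0.113], [0.465, 0.139, 0.117], [0.46, 0.145, 0.114], [0.458, 0.149, 0.105], [0.457, 0.152, 0.118], [0.463, 0.157, 0.117], [0.456, 0.162, 0.092], [0.453, 0.185, 0.107], [0.458, 0.186, 0.116], [0.46, 0.189, 0.117], [0.453, 0.194, 0.115], [0.458, 0.199, 0.116], [0.455, 0.202, 0.114], [0.45, 0.207, 0.115], [0.456, 0.21, 0.114], [0.45, 0.216, 0.113], [0.45, 0.22, 0.117], [0.453, 0.223, 0.115], [0.453, 0.228, 0.117], [0.453, 0.232, 0.121], [0.446, 0.236, 0.093], [0.45
[... 3507 characters left out ...]
318 155 [ 0.647 -0.131  0.291] [80 81 74]
318 156 [ 0.646 -0.131  0.287] [80 81 74]
318 157 [ 0.643 -0.131  0.291] [80 81 74]
318 158 [ 0.642 -0.131  0.286] [78 80 73]
318 159 [ 0.639 -0.131  0.287] [76 77 71]
319 160 [ 0.637 -0.133  0.286] [60 61 55]
323 161 [ 0.636 -0.143  0.282] [42 42 40]
328 162 [ 0.632 -0.154  0.286] [53 52 50]
333 163 [ 0.631 -0.166  0.28 ] [34 34 32]
319 165 [ 0.628 -0.134  0.275] [23 22 22]
327 166 [ 0.625 -0.152  0.278] [30 28 28]
321 168 [ 0.622 -0.139  0.27 ] [7 7 7]
330 169 [ 0.619 -0.159  0.274] [12 11 11]
foot 557 [ 0.6359 -0.2081  0.0061] [ 0.7811 -0.064   0.0192] ((705.804443359375, -144.38751220703125), (139.412109375, 140.34007263183594), 80.3962631225586)
```

View pics/c1.png

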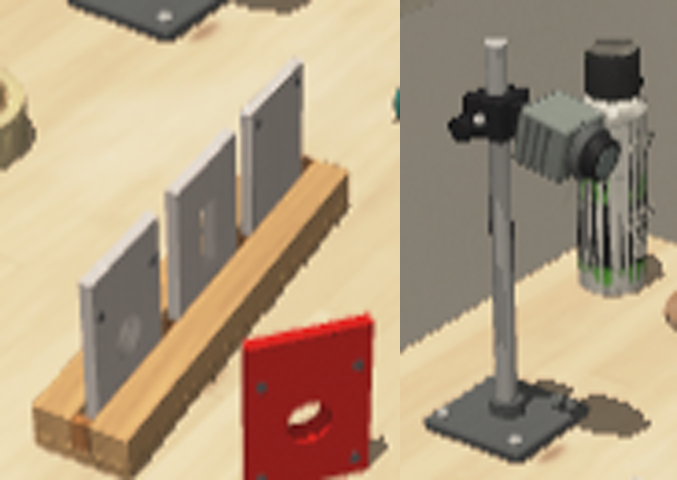

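The bored plate is the nearest one, in the y≈0.22 bay, and the camera head tilts down slightly. I'll fit its tilt and yaw from the housing faces.

```bash
python3 - <<'E'
from h import *
np.set_printoptions(precision=4,suppress=True)
S=[];T=[]
for i in range(8):
    s=snap("side");t=snap("top");S.append(cloud(s));T.append(cloud(t))
S=np.mean(S,0);T=np.mean(T,0)
def fit(q,tol=.003):
    for _ in range(8):
        c=q.mean(0);n=np.linalg.svd(q-c)[2][2];d=abs((q-c)@n);q=q[d<max(tol,1.0*d.std())] 
    return c,n,len(q),d.std()
def box(c,lo,hi): return c[np.all((c>lo)&(c<hi),-1)]
top=box(T,[.643,-.175,.27],[.682,-.127,.31]);print("topface",fit(top))
top2=box(S,[.64,-.175,.279],[.682,-.129,.31]);print("topface side view",fit(top2))
sd=box(S,[.638,-.138,.235],[.68,-.118,.278]);print("side face",fit(sd))
# top-view silhouette columns of housing
for v in range(140,172,2):
    r=T[v];m=(r[:,2]>.24)&(abs(r[:,1]+.15)<.06)&(r[:,0]>.58);u=np.nonzero(m)[0]
    if len(u):print(v,u[0],u[-1],r[u[0]].round(3),r[u[-1]].round(3),r[u].mean(0))
# foot corners
p=t["pixels"];
foot=box(T,[.62,-.23,.005],[.80,-.05,.018]);
m=np.all((T>[.62,-.23,.004])&(T<[.80,-.05,.02]),-1)&(p.max(-1)<75)
v,u=np.nonzero(m);print("foot px",len(u),cv2.minAreaRect((T[m][:,:2]*1000).astype(np.float32)))
# plate
q=box(T,[.43,.178,.109],[.49,.27,.125]);print("boreplate top",len(q),q.mean(0),q.min(0),q.max(0))
q2=box(S,[.40,.178,.045],[.49,.27,.119]);
print("face side",fit(q2[(q2[:,0]-(.481-.1327*q2[:,1]))<.003]))
q=box(T,[.43,-.05,.109],[.49,.27,.125]);print(fit(q)[0],np.polyfit(q[:,1],q[:,0],1))
rr=T[np.all((T>[.40,-.06,.024])&(T<[.52,.32,.04]),-1)];print("rack",cv2.minAreaRect((rr[:,:2]*1000).astype(np.float32)))
l=[landmark_of(x,"lens")[:1] for x in (s,t)];print(l)
np.savez('mean.npz',S=S,T=T)
E
```

```text
topface (array([ 0.661 , -0.1512,  0.2918]), array([-0.2231,  0.0063,  0.9748]), 345, np.float64(0.0004051525424017218))
topface side view (array([ 0.6581, -0.1499,  0.2902]), array([-0.221 ,  0.0028,  0.9753]), 108, np.float64(0.0003090786136850324))
side face (array([ 0.6581, -0.1272,  0.2625]), array([-0.021 ,  0.9995, -0.0238]), 131, np.float64(0.0005280939582531216))
140 324 328 [ 0.688 -0.147  0.273] [ 0.687 -0.156  0.275] [ 0.6877 -0.1516  0.2735]
142 316 338 [ 0.681 -0.128  0.28 ] [ 0.677 -0.177  0.294] [ 0.6766 -0.1514  0.2947]
144 315 338 [ 0.683 -0.127  0.257] [ 0.672 -0.177  0.292] [ 0.6726 -0.1504  0.2924]
146 315 338 [ 0.678 -0.127  0.258] [ 0.635 -0.16   0.408] [ 0.6668 -0.1497  0.2964]
148 315 338 [ 0.674 -0.127  0.254] [ 0.664 -0.177  0.29 ] [ 0.6612 -0.1492  0.3   ]
150 315 338 [ 0.669 -0.127  0.256] [ 0.659 -0.177  0.289] [ 0.6581 -0.1499  0.2944]
152 315 338 [ 0.665 -0.127  0.253] [ 0.655 -0.177  0.289] [ 0.655  -0.1504  0.2884]
154 315 338 [ 0.66  -0.127  0.255] [ 0.651 -0.177  0.286] [ 0.6494 -0.1498  0.292 ]
156 315 338 [ 0.656 -0.127  0.251] [ 0.646 -0.177  0.
[... 485 characters left out ...]
 [ 0.594 -0.152  0.389] [ 0.6194 -0.149   0.2815]
170 319 333 [ 0.619 -0.135  0.263] [ 0.618 -0.167  0.269] [ 0.6169 -0.1501  0.2723]
foot px 490 ((718.9833374023438, -152.7366180419922), (94.27002716064453, 96.90597534179688), 89.48910522460938)
boreplate top 84 [0.4523 0.2193 0.116 ] [0.4453 0.1849 0.1095] [0.4605 0.2541 0.1179]
face side (array([0.4475, 0.2238, 0.0852]), array([-0.9922, -0.1243,  0.0055]), 452, np.float64(0.0005917922613131698))
[0.4644 0.1298 0.1164] [-0.1336  0.4816]
rack ((464.63470458984375, 129.794677734375), (62.08980178833008, 280.07916259765625), 7.635566711425781)
[[{'centre': [281.5, 153.5], 'confidence': 0.72}], [{'centre': [315.8, 169.7], 'confidence': 0.73}]]
```

The camera tilts down about 0.22 rad with almost no yaw. The tool can't be commanded to tilt. I'll grip the plate by its two narrow edges instead, so it can pivot about the closing line, and set the slant against the groove.

arm_command(
  slide=[
    [4, -4.5, 0],
    [8, -9, 0],
    [12, -13.5, 0],
    [16, -18, 0],
    [20, -22.5, 0],
  ],
  spin=[2, 4, 6, 8, 11],
  jaw=7.7,
)

```text
clock: 3.22
eef_pos: [0.2778, -0.1952, 0.2316]
tool_rot: [0.998, 0.065, 0.001, 0.0]
ft_force: [1.3, -0.3, -0.5]
grip_width: 0.0769
grasp_force: 0.0
```

```bash
cat >> h.py <<'E'
def go(x,y,z,yaw):
    o=get_obs();r=R.from_quat(o["tool_rot"]);m=r.as_matrix()
    d=m.T@(np.array([x,y,z])-o["eef_pos"]);tx=m[:,1]*np.sign(m[1,1])
    a=np.arctan2(-tx[0],tx[1])
    print("t",o["clock"],"pos",o["eef_pos"].round(4),"yaw",a.round(4),"tilt",np.arccos(-m[2,2]).round(4),"q",o["joint_pos"].round(2),"w",round(o["grip_width"],4),"f",o["ft_force"].round(1),round(o["grasp_force"],1))
    print("slide cm",(d*100).round(2),"spin",np.degrees(a-yaw).round(2))
E
python3 -c "
from h import *
go(.4523,.2195,.19,.1325)"
```

```text
t 3.225 pos [ 0.2778 -0.1952  0.2316] yaw 0.1303 tilt 0.0015 q [-0.61 -0.08 -0.35  1.3   0.    2.4 ] w 0.0769 f [ 1.3 -0.3 -0.5] 0.0
slide cm [ 22.68 -38.86   4.16] spin -0.13
```

arm_command(
  slide=[
    [3, -5, 0],
    [6, -10, 0],
    [9, -15, 0],
    [12, -20, 0],
    [15, -25, 0],
  ],
  spin=[-10, -20, -30, -40, -50],
)

```text
clock: 3.85
eef_pos: [0.3935, 0.0729, 0.2317]
tool_rot: [0.875, 0.485, 0.001, 0.0]
ft_force: [1.2, -1.5, -0.4]
grip_width: 0.0769
grasp_force: 0.0
```

```bash
python3 -c "
from h import *
go(.4523,.2195,.20,.1325)"
```

```text
t 3.85 pos [0.3935 0.0729 0.2317] yaw 1.0118 tilt 0.0014 q [ 0.18  0.04 -0.23  1.3  -0.    2.31] w 0.0769 f [ 1.2 -1.5 -0.4] 0.0
slide cm [15.55 -2.79  3.17] spin 50.38
```

arm_command(
  slide=[
    [4, -0.7, 0],
    [8, -1.4, 0],
    [12, -2.1, 0],
    [15.5, -2.8, 0],
    [15.5, -2.8, 0],
  ],
  spin=[-10, -20, -30, -40, -50],
)

```text
clock: 4.47
eef_pos: [0.453, 0.2191, 0.2308]
tool_rot: [0.587, 0.81, 0.0, -0.0]
ft_force: [-0.3, -0.1, 0.1]
grip_width: 0.0766
grasp_force: 0.0
```

arm_command(
  slide=[
    [0, 0, 0],
    [0, 0, 0],
    [0, 0, 0],
    [0, 0, 0],
    [0, 0, 0],
  ],
  spin=[-10, -20, -30, -40, -50],
)

```text
clock: 5.1
eef_pos: [0.4523, 0.2168, 0.2313]
tool_rot: [0.191, 0.982, -0.0, -0.0]
ft_force: [-0.5, -0.4, 0.1]
grip_width: 0.0771
grasp_force: 0.0
```

arm_command(
  slide=[
    [0, 0, 0],
    [0, 0, 0],
    [0, 0, 1],
    [0, 0, 3],
    [0, 0, 4],
  ],
  spin=[-10, -20, -29.6, -29.6, -29.6],
)

```text
clock: 5.72
eef_pos: [0.4517, 0.2165, 0.1903]
tool_rot: [-0.063, 0.998, -0.0, -0.001]
ft_force: [0.4, 0.6, -0.4]
grip_width: 0.0772
grasp_force: 0.0
```

```bash
python3 -c "
from h import *
go(.4523,.2195,.072,.1325)
p=snap('side');cv2.imwrite('pics/a1.png',cv2.resize(p['pixels'][170:350,180:360],None,fx=3,fy=3)[:,:,::-1])
c=cloud(snap('top'));m=np.all((c>[.42,.0,.107])&(c<[.5,.3,.122]),-1);q=c[m];print(len(q),q.mean(0))
"
```

```text
t 5.725 pos [0.4517 0.2165 0.1903] yaw 0.1258 tilt 0.0015 q [ 0.45  0.27 -0.07  1.24  0.    0.32] w 0.0772 f [ 0.4  0.6 -0.4] 0.0
slide cm [-0.11  0.29 11.83] spin -0.38
172 [0.46973626 0.08857178 0.11614115]
```

View pics/a1.png

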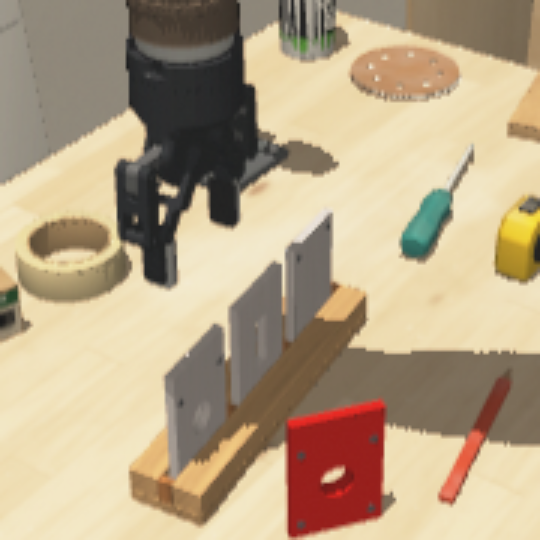

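The fingers straddle the plate line, but they have outward knuckles above the pads. I'll measure their profile before lowering.

```bash
python3 -c "
from h import *
o=get_obs();m=R.from_quat(o['tool_rot']).as_matrix()
for n in('side','top'):
  c=cloud(snap(n)).reshape(-1,3);q=(c-o['eef_pos'])@m
  q=q[(np.abs(q[:,:2])<.1).all(1)&(q[:,2]>-.15)&(q[:,2]<.015)]
  for z in np.arange(.01,-.11,-.008):
    s=q[abs(q[:,2]-z)<.004]
    if len(s)>2:print(n,z.round(3),len(s),'y',s[:,1].min().round(3),s[:,1].max().round(3),'x',s[:,0].min().round(3),s[:,0].max().round(3))
"
```

```text
side -0.006 10 y -0.04 0.045 x -0.008 0.009
side -0.014 46 y -0.043 0.052 x -0.009 0.012
side -0.022 68 y -0.043 0.054 x -0.009 0.013
side -0.03 64 y -0.041 0.054 x -0.009 0.013
side -0.038 81 y -0.05 0.055 x -0.01 0.014
side -0.046 53 y -0.05 0.055 x -0.01 0.013
side -0.054 67 y -0.065 0.071 x -0.01 0.015
side -0.062 131 y -0.067 0.073 x -0.012 0.015
side -0.07 117 y -0.068 0.072 x -0.011 0.019
side -0.078 146 y -0.067 0.072 x -0.01 0.02
side -0.086 149 y -0.07 0.073 x -0.011 0.019
side -0.094 142 y -0.068 0.072 x -0.01 0.021
side -0.102 169 y -0.062 0.071 x -0.012 0.022
top -0.054 3 y -0.052 -0.045 x 0.012 0.013
top -0.062 23 y -0.07 -0.042 x -0.011 0.012
top -0.07 22 y -0.07 -0.037 x -0.014 0.013
top -0.078 37 y -0.07 -0.029 x -0.017 0.017
top -0.086 29 y -0.07 -0.027 x -0.017 0.017
top -0.094 21 y -0.07 -0.024 x -0.017 0.017
top -0.102 19 y -0.069 -0.029 x -0.011 0.012
```

arm_command(
  slide=[
    [-0.1, 0.2, 1],
    [-0.1, 0.4, 3],
    [-0.1, 0.4, 5],
    [-0.1, 0.4, 5],
    [-0.1, 0.4, 5],
  ],
  spin=[-0.4, -0.4, -0.4, -0.4, -0.4],
  jaw=7.6,
)

```text
clock: 6.55
eef_pos: [0.4532, 0.2211, 0.1419]
tool_rot: [-0.066, 0.998, 0.0, 0.0]
ft_force: [0.3, 0.6, 0.5]
grip_width: 0.0755
grasp_force: 0.0
```

```bash
python3 -c "
from h import *
go(.4522,.2202,.08,.1325)
o=get_obs();m=R.from_quat(o['tool_rot']).as_matrix()
c=cloud(snap('side')).reshape(-1,3);q=(c-o['eef_pos'])@m
q=q[(abs(q[:,0])<.03)&(abs(q[:,1])<.1)&(q[:,2]>-.12)&(q[:,2]<.02)]
for z in (-.006,-.014,-.022,-.03,-.046,-.06):
    s=q[abs(q[:,2]-z)<.004];print(z,s[:,1].min().round(4),s[:,1].max().round(4),s[:,0].min(),s[:,0].max())
"
```

```text
t 6.55 pos [0.4532 0.2211 0.1419] yaw 0.1329 tilt 0.001 q [ 0.45  0.31 -0.15  1.12 -0.    0.32] w 0.0755 f [0.3 0.6 0.5] 0.0
slide cm [ 0.12 -0.08  6.19] spin 0.02
-0.006 -0.0401 0.0458 -0.006416583616461961 0.008694811272149435
-0.014 -0.0469 0.0531 -0.010849198202033665 0.012842933374474166
-0.022 -0.0533 0.054 -0.009925810458213577 0.013018826210879459
-0.03 -0.0415 0.0537 -0.009141449919246699 0.013857836287508734
-0.046 -0.0475 0.055 -0.009214770713395505 0.01322024209679127
-0.06 -0.0669 0.0738 -0.01019738128168024 0.015596673156337072
```

arm_command(
  slide=[
    [0.1, -0.05, 1.5],
    [0.1, -0.05, 3],
    [0.1, -0.05, 4.5],
    [0.1, -0.05, 6.2],
    [0.1, -0.05, 6.2],
  ],
  spin=[0, 0, 0, 0, 0],
)

```text
clock: 7.22
eef_pos: [0.4506, 0.2196, 0.0777]
tool_rot: [-0.066, 0.998, -0.001, -0.002]
ft_force: [0.4, 0.5, 0.1]
grip_width: 0.076
grasp_force: 0.0
```

```bash
python3 -c "
from h import *
go(.4522,.2202,.08,.1325)
c=cloud(snap('top'));m=np.all((c>[.42,.0,.107])&(c<[.5,.17,.122]),-1);q=c[m];print(len(q),q.mean(0))
"
```

```text
t 7.225 pos [0.4506 0.2196 0.0777] yaw 0.1328 tilt 0.0035 q [ 0.45  0.37 -0.24  0.96  0.    0.32] w 0.076 f [0.4 0.5 0.1] 0.0
slide cm [-0.16  0.04 -0.23] spin 0.02
163 [0.47078557 0.08035531 0.1160548 ]
```

Clear of everything. Now I close on the edges.

arm_command(
  slide=[
    [0, 0, 0],
    [0, 0, 0],
    [0, 0, 0],
    [0, 0, 0],
    [0, 0, 0],
  ],
  spin=[0, 0, 0, 0, 0],
  jaw=6,
)

```text
clock: 7.9
eef_pos: [0.4523, 0.2204, 0.0798]
tool_rot: [-0.066, 0.998, 0.0, 0.001]
ft_force: [-0.7, -0.8, 3.0]
grip_width: 0.0691
grasp_force: 68.1
```

arm_command(
  slide=[
    [0, 0, -0.5],
    [0, 0, -1],
    [0, 0, -1.2],
    [0, 0, -1.2],
    [0, 0, -1.2],
  ],
  spin=[0, 0, 0, 0, 0],
)

```text
clock: 8.52
eef_pos: [0.4517, 0.2201, 0.0911]
tool_rot: [-0.066, 0.998, -0.0, -0.0]
ft_force: [0.0, 0.4, -1.7]
grip_width: 0.069
grasp_force: 68.0
```

```bash
cat >> h.py <<'E'
def face():
    # plate pose from -x face in side view, in tool frame
    o=get_obs();m=R.from_quat(o['tool_rot']).as_matrix()
    cs=[cloud(snap('side')) for _ in range(2)];c=np.mean(cs,0).reshape(-1,3);q=(c-o['eef_pos'])@m
    print('z',o['eef_pos'][2])
    q=q[(abs(q[:,1])<.028)&(abs(q[:,0])<.035)&(q[:,2]>-.033)&(q[:,2]<.06)&(c[:,2]>.045)]
    for _ in range(8):
        ce=q.mean(0);n=np.linalg.svd(q-ce)[2][2];d=abs((q-ce)@n);q=q[d<max(.0025,1.5*d.std())]
    n=m@n;n*=np.sign(n[0]);print('face n world',n.round(3),'slant',np.arcsin(n[2]).round(3),'yaw',np.arctan2(n[1],n[0]).round(3),'tool c',ce.round(4),len(q),d.std().round(4),'zrange',q[:,2].min().round(3),q[:,2].max().round(3))
E
python3 -c "
from h import *
go(.4522,.2202,.08,.1325);face()
c=cloud(snap('top'));m=np.all((c>[.42,.0,.107])&(c<[.5,.17,.122]),-1);q=c[m];print(len(q),q.mean(0))
p=snap('side');cv2.imwrite('pics/a2.png',cv2.resize(p['pixels'][170:350,180:360],None,fx=3,fy=3)[:,:,::-1])"
```

```text
t 8.525 pos [0.4517 0.2201 0.0911] yaw 0.1328 tilt 0.0004 q [ 0.45  0.35 -0.23  0.99 -0.    0.32] w 0.069 f [ 0.   0.4 -1.7] 68.0
slide cm [-0.05  0.    1.11] spin 0.02
z 0.09112586373204619
face n world [0.991 0.131 0.004] slant 0.004 yaw 0.131 tool c [ 0.0041 -0.0009  0.0046] 339 0.0004 zrange -0.033 0.046
168 [0.47023146 0.08480305 0.11570713]
```

View pics/a2.png

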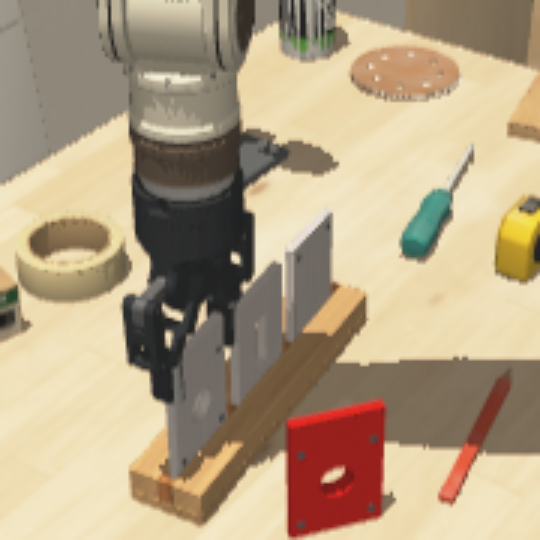

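The plate is lifted 12 mm, held at both edges and still 8 mm deep in the groove. Now I lean its top toward the robot by moving the tool back against the rim.

arm_command(
  slide=[
    [0.5, 0, 0],
    [1, 0, 0],
    [1.5, 0, 0],
    [2, 0, 0],
    [2, 0, 0],
  ],
  spin=[0, 0, 0, 0, 0],
)

```text
clock: 9.35
eef_pos: [0.4356, 0.2183, 0.0925]
tool_rot: [-0.066, 0.998, 0.0, 0.004]
ft_force: [6.4, 0.8, -4.9]
grip_width: 0.0686
grasp_force: 69.4
```

```bash
python3 -c "
from h import *
go(.4522,.2202,.08,.1325);face()"
```

```text
t 9.35 pos [0.4356 0.2183 0.0925] yaw 0.1321 tilt 0.0085 q [ 0.47  0.32 -0.27  0.97 -0.    0.33] w 0.0686 f [ 6.4  0.8 -4.9] 69.4
slide cm [-1.66 -0.03  1.27] spin -0.02
z 0.09251816836483326
face n world [0.978 0.131 0.164] slant 0.165 yaw 0.133 tool c [-0.0016 -0.0027  0.0069] 233 0.0003 zrange -0.033 0.047
```

arm_command(
  slide=[
    [0.3, 0, 0],
    [0.6, 0, 0],
    [0.6, 0, 0],
    [0.6, 0, 0],
    [0.6, 0, 0],
  ],
  spin=[0, 0, 0, 0, 0],
)

```text
clock: 10.07
eef_pos: [0.4299, 0.2176, 0.0927]
tool_rot: [-0.066, 0.998, 0.001, 0.004]
ft_force: [7.2, 0.1, -2.9]
grip_width: 0.0685
grasp_force: 69.4
```

```bash
python3 -c "
from h import *
go(.4522,.2202,.08,.1325);face()"
```

```text
t 10.075 pos [0.4299 0.2176 0.0927] yaw 0.1323 tilt 0.0086 q [ 0.47  0.31 -0.29  0.97 -0.    0.34] w 0.0685 f [ 7.2  0.1 -2.9] 69.4
slide cm [-2.24 -0.04  1.29] spin -0.01
z 0.09266187689063685
face n world [0.966 0.13  0.221] slant 0.223 yaw 0.134 tool c [-0.0041 -0.0036  0.0074] 205 0.0004 zrange -0.033 0.047
```

Slant is 0.223. Lifting straight up.

arm_command(
  slide=[
    [0, 0, -1],
    [0, 0, -4],
    [0, 0, -8],
    [0, 0, -12],
    [0, 0, -16],
  ],
  spin=[0, 0, 0, 0, 0],
)

```text
clock: 10.8
eef_pos: [0.4251, 0.2165, 0.2525]
tool_rot: [-0.066, 0.998, -0.0, -0.001]
ft_force: [1.8, 1.1, -1.6]
grip_width: 0.0686
grasp_force: 69.6
```

```bash
python3 -c "
from h import *
go(.4522,.2202,.08,.01);face()
c=cloud(snap('top'));m=np.all((c>[.42,.0,.107])&(c<[.5,.17,.122]),-1);q=c[m];print(len(q),q.mean(0))"
```

```text
t 10.8 pos [0.4251 0.2165 0.2525] yaw 0.133 tilt 0.0011 q [ 0.47  0.19 -0.01  1.38  0.    0.34] w 0.0686 f [ 1.8  1.1 -1.6] 69.6
slide cm [-2.750e+00  1.000e-02  1.725e+01] spin 7.05
z 0.2524823323753798
face n world [0.972 0.128 0.199] slant 0.2 yaw 0.131 tool c [-0.0068 -0.0033  0.014 ] 344 0.0005 zrange -0.033 0.06
172 [0.47010254 0.08542915 0.11608883]
```

Slant held at 0.20. Next I pin down the lens point, fitting the barrel and triangulating, and the bore's position in the tool frame.

```bash
python3 - <<'E'
from h import *
from scipy.optimize import least_squares
np.set_printoptions(precision=4,suppress=True)
d=np.load('mean.npz');t=np.arctan2(.222,.975);yw=.01
z=np.array([-np.sin(t),0,np.cos(t)]);Rz=R.from_euler('z',yw).as_matrix()
x=Rz@[np.cos(t),0,np.sin(t)];z=Rz@z;y=np.cross(z,x);F=np.stack([x,y,z],1)
L0=np.array([.615,-.151,.265])
allq=[]
for n in 'ST':
    c=d[n].reshape(-1,3);q=(c-L0)@F;k=(abs(q[:,1])<.03)&(abs(q[:,2])<.045)&(q[:,0]>-.03)&(q[:,0]<.075);q=q[k];allq.append(q)
    for a in np.arange(-.012,.07,.004):
        s=q[abs(q[:,0]-a)<.002]
        if len(s)>2:print(n,a.round(3),len(s),'y',s[:,1].min().round(4),s[:,1].max().round(4),'z',s[:,2].min().round(4),s[:,2].max().round(4))
q=np.vstack(allq)
for lo,hi in((.002,.012),(.005,.02)):
    s=q[(q[:,0]>lo)&(q[:,0]<hi)]
    r=least_squares(lambda p:np.hypot(s[:,1]-p[0],s[:,2]-p[1])-p[2],[0,-.01,.016],loss='soft_l1',f_scale=.001);print(len(s),r.x)
# triangulated
A=[];B=[];ls=[]
for n,uv in(("side",(281.2,152)),("top",(325.9,169.5))):
    p=snap(n)
    P=np.asarray(p["intrinsics"])@np.hstack([cv2.Rodrigues(np.array(p["rvec"],float))[0],np.array(p["tvec"]).reshape(3,1)])
    A.append(P);B.append(np.array(uv).reshape(2,1))
X=cv2.triangulatePoints(A[0],A[1],B[0],B[1]).ravel();print('tri',X[:3]/X[3])
# bore in tool frame
o=get_obs();m=R.from_quat(o['tool_rot']).as_matrix()
p=snap("side");c=cloud(p).reshape(-1,3);q=(c-o['eef_pos'])@m
q=q[(abs(q[:,1])<.045)&(q[:,2]<.09)&(q[:,2]>-.06)&(abs(q[:,0])<.05)]
n=np.array([np.cos(.2),0,np.sin(.2)]);up=np.array([np.sin(.2),0,-np.cos(.2)])  # -x face normal, plate up in tool
off=np.median((q[(abs(q[:,1])<.025)&(q[:,2]>.0)])@n);f=q[abs(q@n-off)<.003]
s=f[abs(f[:,1])<.03]@up;b=np.sort(s)[:15];print('face off',off,'bottom up-coord',b[:3],np.median(b),'y range low',np.percentile(f[f[:,2]>.02][:,1],[1,99]))
bore=up*(np.percentile(s,.5)+.045)+n*(off-.004);print('bore tool',bore)
for l in landmark_of(p,'bore'):print(l,(w(p,l['centre'])-o['eef_pos'])@m)
E
```

```text
S 0.0 58 y -0.0167 0.0164 z -0.0245 0.0102
S 0.004 16 y -0.01 0.0195 z -0.0175 0.0096
S 0.008 19 y -0.005 0.0175 z -0.0204 0.0103
S 0.012 33 y -0.0153 0.0197 z -0.0246 0.0143
S 0.016 22 y -0.009 0.0222 z -0.0228 0.0134
S 0.02 19 y -0.0021 0.0205 z -0.0207 0.0136
S 0.024 51 y -0.0203 0.0245 z -0.0296 0.0148
S 0.028 34 y -0.0242 0.0246 z -0.0261 0.0163
S 0.032 29 y -0.0222 0.0251 z -0.0283 0.0157
S 0.036 28 y -0.0188 0.0245 z -0.0261 0.0159
S 0.04 27 y -0.0191 0.0251 z -0.0289 0.0157
S 0.044 29 y -0.0174 0.0246 z -0.0264 0.0155
S 0.048 32 y -0.0208 0.0258 z -0.029 0.016
S 0.052 24 y -0.0171 0.0247 z -0.0286 0.0158
S 0.056 31 y -0.023 0.0247 z -0.0272 0.0159
S 0.06 29 y -0.0224 0.025 z -0.0304 0.0159
S 0.064 26 y -0.0192 0.0246 z -0.028 0.0154
S 0.068 11 y -0.0159 0.0236 z -0.0263 0.0148
T 0.004 28 y -0.0157 0.0161 z -0.0029 0.0116
T 0.008 16 y -0.013 0.0161 z -0.0033 0.0119
T 0.012 28 y -0.0157 0.016 z -0.0037 0.0113
T 0.016 35 y -0.0204 0.0204 z -0.0063 0.0151
T 0.02 34 y -0.0204 0.0203 z -0.0066 0.015
T 0.024 31 y -0.0236 0.0202 z -0.0069 0.0162
T 0.028 36 y -0.0263 0.0235 z -0.0234 0.0159
T 0.032 46 y -0.0261 0.0234 z -0.0232 0.0182
T 0.036 46 y -0.0262 0.0234 z -0.0229 0.0172
T 0.04 39 y -0.0262 0.0236 z -0.0239 0.0174
T 0.044 34 y -0.0259 0.0237 z -0.021 0.0172
T 0.048 46 y -0.0262 0.0235 z -0.0237 0.0175
T 0.052 45 y -0.0262 0.0234 z -0.0212 0.0171
T 0.056 44 y -0.0261 0.0233 z -0.0236 0.0171
T 0.06 35 y -0.0262 0.0234 z -0.0207 0.0176
T 0.064 37 y -0.026 0.0232 z -0.0231 0.0176
T 0.068 44 y -0.0261 0.023 z -0.0236 0.0172
102 [-0.0013 -0.0077  0.0181]
196 [-0.0006 -0.0075  0.0192]
tri [ 0.6181 -0.1523  0.2625]
face off -0.0017327920358245223 bottom up-coord [-0.0713 -0.0701 -0.0693] -0.06728414038170659 y range low [-0.0342  0.0373]
bore tool [-0.0104 -0.      0.0227]
{'centre': [292.5, 327.8], 'confidence': 0.95} [ 0.067  -0.0472  0.252 ]
{'centre': [250.9, 245.8], 'confidence': 0.61} [-0.0133 -0.0103  0.0313]
```

arm_command(
  slide=[
    [0, -2, 0],
    [0, -6, 0],
    [0, -11, 0],
    [0, -16, 0],
    [-0.4, -21, 0],
  ],
  spin=[0, 1, 3, 5, 7],
)

```text
clock: 11.78
eef_pos: [0.4568, 0.0077, 0.2498]
tool_rot: [-0.005, 1.0, 0.0, -0.002]
ft_force: [1.5, -0.3, -1.9]
grip_width: 0.0685
grasp_force: 69.6
```

```bash
python3 -c "
from h import *
go(.488,-.153,.254,.01);face()"
```

```text
t 11.775 pos [0.4568 0.0077 0.2498] yaw 0.0099 tilt 0.0031 q [ 0.02  0.15 -0.06  1.36  0.    0.01] w 0.0685 f [ 1.5 -0.3 -1.9] 69.6
slide cm [ -2.96 -16.1   -0.43] spin -0.01
z 0.2498223328853748
face n world [0.982 0.004 0.189] slant 0.19 yaw 0.005 tool c [-0.0053 -0.002   0.0146] 301 0.0004 zrange -0.033 0.06
```

arm_command(
  slide=[
    [-0.5, -4, -0.1],
    [-1, -8, -0.2],
    [-2, -12, -0.3],
    [-2.5, -15, -0.3],
    [-2.9, -16.1, -0.3],
  ],
  spin=[0, 0, 0, 0, 0],
)

```text
clock: 12.5
eef_pos: [0.488, -0.1522, 0.2528]
tool_rot: [-0.005, 1.0, 0.001, -0.001]
ft_force: [0.7, 1.0, -1.4]
grip_width: 0.0686
grasp_force: 69.8
```

arm_command(
  slide=[
    [0, 0, 0],
    [0, 0, 0],
    [0, 0, 0],
    [0, 0, 0],
    [0, 0, 0],
  ],
  spin=[0, 0, 0, 0, 0],
)

```text
clock: 13.12
eef_pos: [0.4886, -0.1512, 0.2545]
tool_rot: [-0.006, 1.0, -0.0, 0.0]
ft_force: [-0.7, -0.1, -1.4]
grip_width: 0.0686
grasp_force: 69.8
```

```bash
python3 - <<'E'
from h import *
go(.488,-.153,.254,.01);face()
o=get_obs();m=R.from_quat(o['tool_rot']).as_matrix()
p=snap("side");cv2.imwrite('pics/f1.png',cv2.resize(p['pixels'][100:290,200:400],None,fx=3,fy=3)[:,:,::-1])
for l in landmark_of(p,'bore')+landmark_of(p,'lens'):print(l,w(p,l['centre']))
c=cloud(p).reshape(-1,3);q=(c-o['eef_pos'])@m
q=q[(abs(q[:,1])<.03)&(q[:,2]<.09)&(q[:,2]>-.03)&(abs(q[:,0])<.05)]
t=.19;n=np.array([np.cos(t),0,np.sin(t)]);up=np.array([np.sin(t),0,-np.cos(t)])
off=np.median(q[q[:,2]>0]@n);s=q[abs(q@n-off)<.003]@up
b=up*(np.percentile(s,.5)+.045)+n*(off-.004);b[1]=0;print('bore tool',b,'world',o['eef_pos']+m@b)
c=cloud(snap('top'));k=np.all((c>[.42,.0,.107])&(c<[.5,.17,.122]),-1);print(k.sum(),c[k].mean(0))
E
```

```text
t 13.125 pos [ 0.4886 -0.1512  0.2545] yaw 0.0113 tilt 0.0003 q [-0.3   0.25  0.08  1.4   0.   -0.31] w 0.0686 f [-0.7 -0.1 -1.4] 69.8
slide cm [ 0.06 -0.18  0.05] spin 0.07
z 0.2544727391850823
face n world [0.981 0.014 0.193] slant 0.194 yaw 0.014 tool c [-0.0043 -0.0018  0.0137] 234 0.0004 zrange -0.033 0.06
{'centre': [319.8, 173.3], 'confidence': 0.77} [ 0.4990326  -0.16427853  0.22576458]
{'centre': [291.6, 329.7], 'confidence': 0.68} [ 0.36306234  0.16669189 -0.00174591]
{'centre': [280.3, 155.9], 'confidence': 0.84} [ 0.61780186 -0.15103006  0.25123816]
bore tool [-0.01048062  0.          0.02364541] world [ 0.49902822 -0.15125328  0.23077189]
172 [0.47011814 0.08525757 0.11605728]
```

View pics/f1.png

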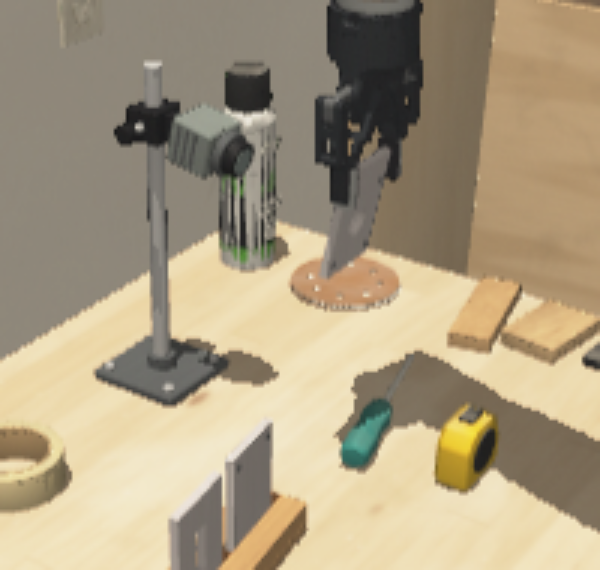

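The plate hangs in front of the lens, slanted 0.19 rad against the camera's 0.22. The bore is within about 3 mm of the focus point, and the other two plates are still standing in the rack. Handing in.

```bash
python3 -c "
from workcell import *
print(job_done())"
```

```text
the job is handed in; nothing more can be done
None
```

I handed the job in with the bored plate held still before the lens, the bore about 3 mm from the focus point and the slant about 0.03 rad off by my measurements; the hand-in call gave no verdict. The tool cannot be tilted, so I gripped the plate by its narrow edges instead of across the 8 mm and leaned it against the rack's groove. The other two plates still stand in the rack, and nothing else was touched.

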